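# Open the bath shelf's sliding stop

### The job

The grey sliding stop on the white bath shelf's front rail is ratcheted up close to the lota, and a new bottle has to go in beside the lota. Press its orange release button down and, keeping it down, push the stop back along the rail, away from the lota, as far as it goes to the bracket at the rail's right-hand end (right as seen from the robot); then let the button spring up again and come clear. Do not shift, tip or lift the lota, the jar, the dish with its soap, the comb or anything else standing about, and do not work the soap dispenser.

Things in the scene. Friction and masses are not known exactly. Their poses are not given: they have to be found in the camera images.
- shelf: White plastic wall shelf (fixed) on the robot's side of a low tiled wall. Origin on the bench (z = 0) under the shelf's middle; x level from the shelf's front edge to the wall, y along the shelf to the robot's left, z up. Shelf floor: x -85 to 85 mm, y -310 to 310 mm, top 170 mm above the bench; end panels 45 mm, back lip 27 mm above it. Wall: x 76 to 154 mm, y -430 to 430 mm, top at 220 mm.
- rail_end (a point): Top of the grey bracket at the right-hand end of the shelf's front rail, 12 mm long along the rail, 53 mm above the shelf floor. The rail, an aluminium bar 8 x 16 mm with ratchet teeth at 10 mm pitch on its underside, runs parallel to the shelf's y axis on the line x = -70 mm, its top 44 mm above the shelf floor, from here to a like bracket 352 mm farther left.
- stop (a joint): Travel of the grey sliding stop along the rail (m): 0 = left end, by the lota; grows to the right (shelf's -y); 0.165 = fully back at the right-hand bracket. Starts between 0 and 0.07. It clicks freely to the left; to the right the ratchet blocks it within 10 mm unless the release is held down, then it slides with about 1.2 N of friction. Saddle 54 mm long on the rail, 26 mm wide, top 58 mm above the shelf floor.
- blade (a point): Middle of the left face of the stop's blade, the jaw that keeps things in place: a plate 6 mm thick across the shelf at the saddle's left end, reaching 100 mm from the rail's line towards the wall, 3 to 53 mm above the shelf floor. It moves with the stop.
- release (a joint): How far the orange release button is pressed down (m): 0 = up, pawl in the teeth; 0.008 = fully down. Sprung: about 2.5 N to start it, 4.5 N fully down, then solid. From 0.005 on the pawl is clear of the teeth. It springs up when let go and the pawl then catches again.
- release_top (a point): Centre of the top of the orange release button on the stop's saddle; moves with it. The button is 32 mm long along the rail, 26 mm wide. Unpressed its top is 70 mm above the shelf floor (240 mm above the bench) and 12 mm above the saddle; fully pressed 4 mm above the saddle. Nothing stands beside it but the thumb rest on its right.
- thumb_rest (a point): Point on the left face (towards the button) of the grey upright thumb rest on the saddle, a place to push: 22 mm right of the button's centre, 80 mm above the shelf floor; moves with the stop. The rest is 26 mm wide across the rail, 8 mm thick along it, 6 mm from the button's edge, and its top is 90 mm above the shelf floor.
- stop_home (a point): A fixed point of the shelf: where the centre of the unpressed button's top is when the stop is fully back at the right-hand bracket.
- lota: Stainless steel lota (round water pot), 95 mm high, 100 mm across the belly, 250 g, standing loose on the shelf at its left end, left of the stop. Origin at the centre of its underside.
- jar: Clear glass jar with aluminium twist cap, 66 mm across, 100 mm high, 300 g, loose on the right part of the shelf. Origin at the centre of its underside.
- soap_dish: Pink heart-shaped soap dish, about 100 mm across, 16 mm high, loose on the right part of the shelf (it may stand left or right of the jar). Origin under its centre.
- soap: Cream bar of soap, 28 x 42 x 18 mm, lying loose in the pink dish. Origin at the centre of its underside.
- comb: Black plastic comb, 160 x 23 x 5 mm, lying loose along the back of the shelf behind the blade's path (the blade passes it 10 mm or more off). Origin at the middle of its underside, its y axis along its length.
- dispenser_lever (a joint): Push lever of the white soap dispenser on the pony wall past the right end of the shelf, just below shelf height, in rad: 0 at rest, up to 0.35 pressed in. Not to be worked.
- shampoo: Blue shampoo bottle, 60 mm across, 190 mm high, standing loose on the bench at the far right. Origin at the centre of its underside.
- nail_brush: Wooden nail brush, 85 x 40 x 34 mm, lying loose on the bench at the left. Origin under its centre.
Things that resemble listed ones, but are neither listed nor needed, are in the scene too. Of the things that look like the lota, the smallest one is meant.

How it is judged:
By the outcome, as a careful person would: the job done as asked, in the order asked, and still so for the second after the job is handed in, with the robot touching nothing.
It also fails if it takes over 40 s, if anything falls off the work surface, if the arm or the gripper's body presses on something with over 40 N, if the wrist force passes 120 N, or if a joint passes its speed limit or range.

### The arm

A 6-joint arm with a two-finger parallel gripper is mounted at the origin on the work surface. World frame = base frame: x ahead of the robot, y to its left, z up, the work surface at z = 0. Lengths are in m, angles in rad, forces in N, time in s.
With the tool pointing down it reaches from about 0.25 to 0.775 m from the base axis. Payload 4 kg.
Tool frame: the origin (TCP) lies between the finger pads; the fingertips stand 11 mm ahead of it and the grasp point (between the pads) lies 8 mm behind it; z points along the fingers, y is the direction in which the jaws open and shut (so a half turn about z gives the same grasp; the last joint's range is limited). The gripper opens to 94 mm and grips with 3 to 60 N. Pads are 16 mm wide; open, the fingers measure 119 mm over their backs; the gripper's body (75 mm by 177 mm) begins 78 mm behind the grasp point.
Start: joints at [-1.452, 0.087, 1.371, -0, 1.684, -0.103], TCP at [0.121, -0.537, 0.217] pointing down, gripper open.
Joint ranges: [-3.1, 3.1], [-0.76, 2.03], [0.27, 2.55], [-1.08, 4.22], [0.17, 2.65], [-2.57, 2.57]. Speed limits (rad/s): [2.79, 2.79, 3.14, 3.14, 3.14, 3.14].

### API

Orientations are given as [roll, pitch, yaw] about the fixed x, y, z axes, in that order (R = Rz(yaw) Ry(pitch) Rx(roll)).
In Python, from bench import get_obs, cams, ticket gives the robot as it stands. The module is installed in compiled form; this text tells all that it offers.
- The arm moves only by the shell command python3 -m crank 'ROWS'. ROWS is JSON, a list of rows, each an object of numbers: "tx", "ty", "tz": the shift along the tool's x, y, z in cm; "twist": the turn about the tool's z in degrees; "grip": the opening, from 0 (shut) to 1 (fully open). In form: [{"tx": .., "ty": .., "tz": .., "twist": .., "grip": ..}, ...]. A call has 1 to 12 rows; each row shifts and turns the commanded pose from where the row before left it, along the tool's axes as they then stand; what a row does not reach is not made up. A row lasts 1/8 s, in which the tool goes at most 62.5 mm and 10.7 degrees, less where a joint would pass 70% of its speed; a pose out of reach is approached as far as the arm can. A call is refused whole if a number of a shift passes 6.25 or a number of a turn 10.7, either way. A call with a gripper value outside its range is refused whole. The fingers move at their own pace and stop on an object; the grip force is fixed at half the most. Time passes only in rows, so rows that do not move let the fingers close. It gives the time, the measured TCP pose, the force and the opening at its end, in the units of the state.
- get_obs(): the state, without advancing time (a new reading comes with each control period).
- cams.snapshot(name): name is "scene" or "top" or "wrist"; returns a dict with "frame" (480x640x3 uint8, red, green, blue), "intrinsics" (3x3 intrinsics, pixels), "dist" ([k1, k2, p1, p2, k3] as OpenCV has them; the pictures are not rectified), "R" (3x3) and "t" (3): a world point X has camera coordinates R X + t; the wrist camera has in their place "hand_eye" (4x4, takes a point from camera to tool coordinates, whose origin is the TCP and whose axes are the flange's). Camera axes: x right, y down, z forward; pixel columns grow to the right and rows downward; lengths in m; the calibration is good to about 2 mm. A picture is of the moment at which its call begins: read the wrist's pose just before it. There is no depth.
- ticket.close_job(): hands the job in, once; it reports no verdict.
Trained networks look in a picture, given as the dict that the camera call returned (one of the last four; its "shot" number tells which), for a name from the list of things; names that differ only in an ending like _2 or _b are one class to them, and where a whole thing is asked for, a point or a joint stands for the part that bears it (a point fixed in the world has none). Each returns a list of dicts, best first, with "conf" (0 to 1); they miss things now and then, are a little off and sometimes report something else, mostly with a low value. They report only what shows in the picture. A call takes as long as a camera call. They do not tell look-alikes from the thing itself.
- cams.outline_of(picture, query): "region" (480x640 bool, what is visible of it) and "centre" ([column, row] in pixels, amid what is visible of it).
The state is a dict: "time": time; "joint_positions": joint angles; "qvel": joint speeds; "joint_torque": joint torques, N m; "tool_pos": TCP position; "ee_rot": TCP orientation; "wrist_force": force on the tool from outside, world axes, zero at the start; "wrist_torque": the same for the moment, N m; "width": finger opening in m.
Only numpy, scipy, OpenCV 4.12 (cv2) and the standard library are available. Lean on these libraries where they do the work, as an engineer would, in place of code of your own. Each camera call takes 0.05 s, during which the arm holds its last target.

## Working session

There is one attempt and no reset: what is moved stays moved. The work goes in short steps, Python scripts to look and compute and a shell command to move; the robot and the scene stay as the last step left them, time stands still between calls to the robot, and variables do not carry over. Pictures are saved under pics/ and viewed, and the job is handed in when it is done.

```bash
mkdir -p pics; ls
python3 - <<'E'
from bench import get_obs, cams
import cv2
o=get_obs(); print({k:(v if not hasattr(v,'round') else v) for k,v in o.items()})
for n in ("scene","top"):
    s=cams.snapshot(n); cv2.imwrite(f"pics/{n}0.png",s["frame"][:,:,::-1])
    print(n,s["intrinsics"],s["dist"],s["R"],s["t"])
    for q in ("release_top","thumb_rest","rail_end","blade","lota","jar"):
        for d in cams.outline_of(s,q)[:4]: print(q,round(d["conf"],2),d["centre"],d["region"].sum())
E
```

```text
pics
{'time': 0.0, 'joint_positions': array([-1.45209067e+00,  8.79460928e-02,  1.37222139e+00, -3.11544618e-06,
        1.68358430e+00, -1.03103283e-01]), 'qvel': array([ 3.50760543e-04, -2.37556372e-04,  5.11270023e-04, -6.65169977e-05,
        1.40187570e-03,  1.04540323e-04]), 'joint_torque': array([ 7.10555651e-04, -3.40173697e+01, -3.02428937e+01,  7.18958932e-02,
        3.28545808e-02, -1.60071745e-04]), 'tool_pos': array([ 0.12092884, -0.5360167 ,  0.21532568]), 'ee_rot': array([-3.13944467e+00, -2.19138796e-04,  2.21808356e-01]), 'wrist_force': array([ 0.14726859,  0.18039964, -0.38104713]), 'wrist_torque': array([ 0.03501797, -0.01934988, -0.03948024]), 'width': 0.09385602812255499}
scene [[436.99422927   0.         319.61154909]
 [  0.         436.99422927 238.50655982]
 [  0.           0.           1.        ]] [-0.06007119  0.          0.          0.          0.        ] [[-0.80262369  0.59627335  0.01591572]
 [ 0.36648699  0.51401684 -0.77554754]
 [-0.47061928 -0.61663992 -0.63108851]] [ 0.44253048 -0.060372    1.79806211]
release_top 0.58 [318.0, 275.6] 15131
release_
[... 196 characters left out ...]
 [406.4, 351.5] 2330
lota 0.56 [405.1, 288.9] 1406
jar 0.98 [285.5, 198.2] 532
top [[443.52655953   0.         314.80045396]
 [  0.         443.52655953 230.83791437]
 [  0.           0.           1.        ]] [-0.0463181  0.         0.         0.         0.       ] [[-0.01884786 -0.99979857  0.00689761]
 [-0.99560422  0.01813485 -0.09188783]
 [ 0.09174424 -0.00859918 -0.99574547]] [-0.02734203  0.54000228  1.38610179]
thumb_rest 0.81 [256.2, 233.6] 418
rail_end 0.97 [301.4, 203.7] 19696
rail_end 0.57 [412.1, 237.3] 40
blade 0.85 [255.3, 233.5] 420
lota 0.82 [158.6, 218.8] 1759
lota 0.68 [211.3, 199.8] 1096
lota 0.66 [219.3, 271.9] 1765
jar 0.85 [382.6, 225.1] 542
jar 0.69 [254.9, 233.4] 362
```

View pics/scene0.png

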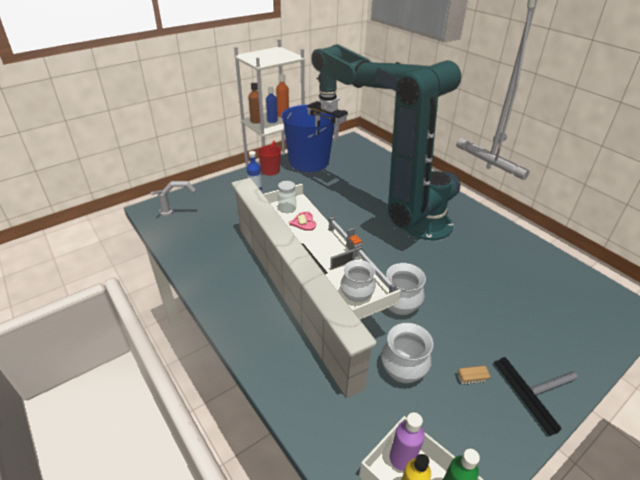

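View pics/top0.png

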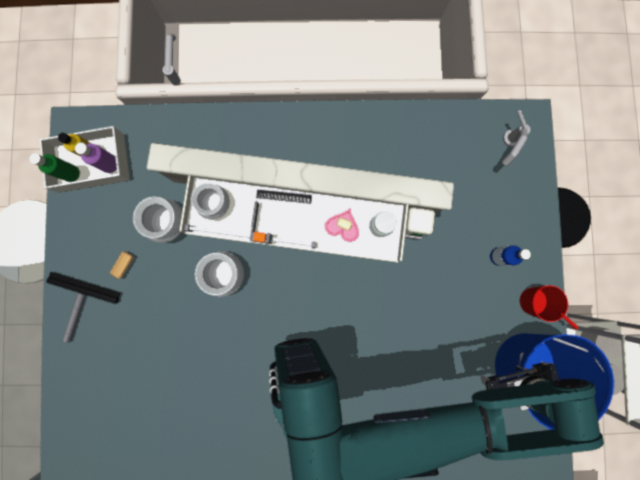

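Run:
```python
import cv2
a=cv2.imread("pics/top0.png")[170:300,140:440]; cv2.imwrite("pics/topc.png",cv2.resize(a,(780,338),interpolation=cv2.INTER_CUBIC))
a=cv2.imread("pics/scene0.png")[180:320,270:430]; cv2.imwrite("pics/scenec.png",cv2.resize(a,(640,560),interpolation=cv2.INTER_CUBIC))
```

```text
(no output)
```

View pics/topc.png

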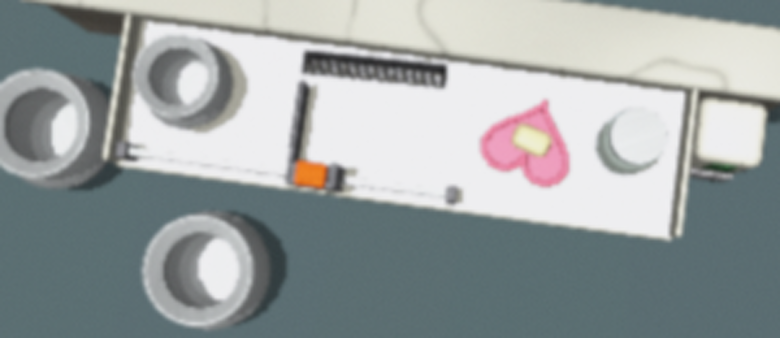

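View pics/scenec.png

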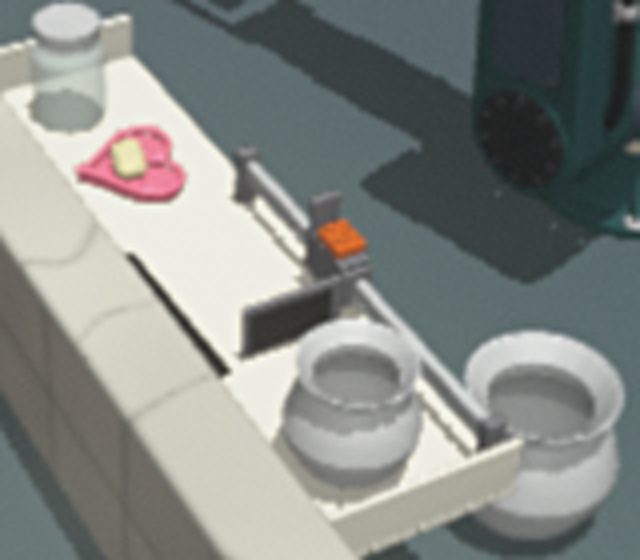

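The lota candidates are at top px (211,200), standing on the shelf, and (158,219) and (219,272), both larger and on the bench. The one on the shelf is the smallest, so it is the one meant, and I leave all three alone. The only stop is the orange button at top px (261,237). The right bracket is at about (314,244) and the left one at about (187,228). Next I compute the positions.

```bash
cat > h.py <<'E'
import numpy as np, cv2
from bench import get_obs, cams
from scipy.spatial.transform import Rotation as Ro
def ext(s,o=None):
    if "R" in s: return np.array(s["R"]),np.array(s["t"])
    T=np.eye(4);T[:3,:3]=Ro.from_euler("xyz",o["ee_rot"]).as_matrix();T[:3,3]=o["tool_pos"]
    M=np.linalg.inv(T@np.array(s["hand_eye"]));return M[:3,:3],M[:3,3]
def plane(s,px,z,o=None):
    R,t=ext(s,o);u=cv2.undistortPoints(np.array([[px]],float),np.array(s["intrinsics"]),np.array(s["dist"]))[0,0]
    c=-R.T@t;d=R.T@np.array([u[0],u[1],1]);return c+d*(z-c[2])/d[2]
def orange(s):
    h=cv2.cvtColor(np.ascontiguousarray(s["frame"]),cv2.COLOR_RGB2HSV)
    return cv2.inRange(h,(5,180,150),(17,255,255))
def proj(s,P,o=None):
    R,t=ext(s,o);return cv2.projectPoints(np.array(P,float).reshape(-1,3),cv2.Rodrigues(R)[0],t,np.array(s["intrinsics"]),np.array(s["dist"]))[0][:,0]
E
python3 - <<'E'
from h import *
for n in ("top","scene"):
    s=cams.snapshot(n); m=orange(s)
    k,l,st,c=cv2.connectedComponentsWithStats(m)
    for i in range(1,k):
        if st[i,4]>20: print(n,st[i],c[i],plane(s,c[i],.24))
    if n=="top":
        a=plane(s,(314.3,244.6),.223);b=plane(s,(187.3,227.7),.223);d=a-b
        print(a,b,np.linalg.norm(d),np.degrees(np.arctan2(d[0],-d[1])))
        for p in ((183.5,229.5),(402,261.5)): print(plane(s,p,.17))
    else:
        a=plane(s,(270+245/4,180+155/4),.223);print(a)
        print(plane(s,(270+490/4,180+425/4),.223))
E
```

```text
top [254 232  11  10  85] [258.90588235 236.78823529] [0.50625223 0.11519921 0.24      ]
[ 0.48352201 -0.03356008  0.223     ] [0.536151   0.31349695 0.223     ] 0.3510247747740017 -8.622845307417858
[0.53671906 0.33925899 0.17      ]
[ 0.43394828 -0.28244504  0.17      ]
scene [278  83   8   8  42] [281.5         87.04761905] [-0.00459469 -1.09756853  0.24      ]
scene [350 236  11   8  55] [355.03636364 239.23636364] [0.51054785 0.11987998 0.24      ]
[ 0.4909897  -0.02286263  0.223     ]
[0.54444624 0.32195228 0.223     ]
```

```bash
python3 -m crank '[{"tz":-5,"twist":10.6,"grip":0},{"tz":-5,"twist":10.6,"grip":0},{"tz":-5,"grip":0},{"tx":2.2,"ty":-5.4,"grip":0},{"tx":2.2,"ty":-5.4,"grip":0},{"tx":2.2,"ty":-5.4,"grip":0},{"tx":2.2,"ty":-5.4,"grip":0},{"tx":2.2,"ty":-5.4,"grip":0},{"tx":2.2,"ty":-5.4,"grip":0},{"tx":2.2,"ty":-5.4,"grip":0},{"tx":2.2,"ty":-5.4,"grip":0},{"tx":2.2,"ty":-5.4,"grip":0}]'
```

```text
invalid input at $[0]: expected keys tx, ty, tz, twist, grip
```

```bash
python3 -m crank '[{"tx":0,"ty":0,"tz":-5,"twist":10.6,"grip":0},{"tx":0,"ty":0,"tz":-5,"twist":10.6,"grip":0},{"tx":0,"ty":0,"tz":-5,"twist":0,"grip":0},{"tx":2.2,"ty":-5.4,"tz":0,"twist":0,"grip":0},{"tx":2.2,"ty":-5.4,"tz":0,"twist":0,"grip":0},{"tx":2.2,"ty":-5.4,"tz":0,"twist":0,"grip":0},{"tx":2.2,"ty":-5.4,"tz":0,"twist":0,"grip":0},{"tx":2.2,"ty":-5.4,"tz":0,"twist":0,"grip":0},{"tx":2.2,"ty":-5.4,"tz":0,"twist":0,"grip":0},{"tx":2.2,"ty":-5.4,"tz":0,"twist":0,"grip":0},{"tx":2.2,"ty":-5.4,"tz":0,"twist":0,"grip":0},{"tx":2.2,"ty":-5.4,"tz":0,"twist":0,"grip":0}]'
python3 - <<'E'
from h import *
o=get_obs();s=cams.snapshot("wrist");cv2.imwrite("pics/w1.png",s["frame"][:,:,::-1]);print(o["tool_pos"],o["ee_rot"],s["hand_eye"])
E
```

```text
time: 2.3
tool_pos: [0.3892, -0.0833, 0.3668]
ee_rot: [3.141, -0.001, -0.148]
wrist_force: [0.6, 0.4, -0.6]
width: 0.0008
[ 0.38915213 -0.0832794   0.3667993 ] [ 3.14107507e+00 -1.40606730e-03 -1.48324053e-01] [[ 2.09338219e-04 -9.61970436e-01 -2.73153503e-01  7.85416475e-02]
 [ 9.99999944e-01  2.72204364e-04 -1.92252134e-04 -1.23438432e-03]
 [ 2.59294445e-04 -2.73153448e-01  9.61970440e-01 -1.68853386e-01]
 [ 0.00000000e+00  0.00000000e+00  0.00000000e+00  1.00000000e+00]]
```

View pics/w1.png

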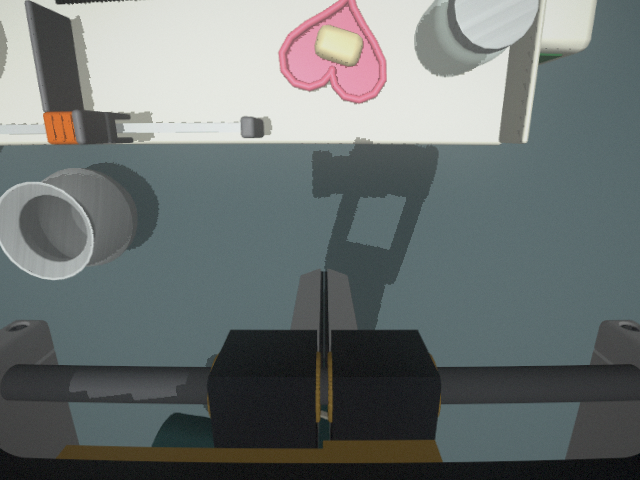

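The wrist view shows the orange button at about (61,127) with the grey rest to its right, and the right bracket at about (250,127). The shelf edge lies level in the picture, so the yaw is aligned.

Run:
```python
from h import *
o=get_obs();s=cams.snapshot("wrist");m=orange(s)
k,l,st,c=cv2.connectedComponentsWithStats(m)
i=1+np.argmax(st[1:,4]);print(st[i],c[i]);B=plane(s,c[i],.24,o);print(B)
R=Ro.from_euler("xyz",o["ee_rot"]).as_matrix();print("tool delta cm",100*R.T@(B-o["tool_pos"]))
print("bracket",plane(s,(248,127),.223,o))
e1=plane(s,(200,142),.17,o);e2=plane(s,(500,143),.17,o);d=e2-e1;print(np.degrees(np.arctan2(d[0],-d[1])))
cv2.imwrite("pics/w1c.png",cv2.resize(s["frame"][80:170,0:300,::-1],(800,240),interpolation=cv2.INTER_CUBIC))
```

```text
[ 54 111  33  31 747] [ 69.5060241  126.45515395]
[0.50551385 0.11857905 0.24      ]
tool delta cm [  8.59016432 -20.87489539  12.76182022]
bracket [ 0.48463734 -0.02298045  0.223     ]
-7.955204848345596
```

View pics/w1c.png

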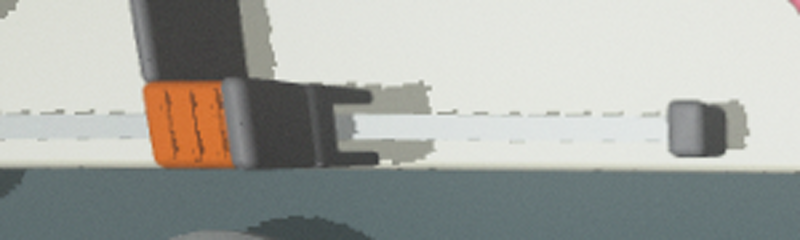

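```bash
python3 -m crank '[{"tx":1.5,"ty":-5.1,"tz":0,"twist":0,"grip":0},{"tx":1.5,"ty":-5.1,"tz":0,"twist":0,"grip":0},{"tx":1.5,"ty":-5.1,"tz":0,"twist":0,"grip":0},{"tx":1.5,"ty":-5.1,"tz":2,"twist":0,"grip":0},{"tx":0,"ty":0,"tz":2,"twist":0,"grip":0},{"tx":0,"ty":0,"tz":0,"twist":0,"grip":0},{"tx":0,"ty":0,"tz":0,"twist":0,"grip":0}]'
python3 - <<'E'
from h import *
o=get_obs();s=cams.snapshot("wrist");cv2.imwrite("pics/w2.png",s["frame"][:,:,::-1]);print(o["tool_pos"],o["ee_rot"])
m=orange(s)
k,l,st,c=cv2.connectedComponentsWithStats(m)
i=1+np.argmax(st[1:,4]);print(st[i],c[i]);B=plane(s,c[i],.24,o);print(B)
R=Ro.from_euler("xyz",o["ee_rot"]).as_matrix();print("tool delta cm",100*R.T@(B-o["tool_pos"]))
E
```

```text
time: 3.28
tool_pos: [0.4782, 0.1068, 0.3275]
ee_rot: [-3.142, -0.002, -0.15]
wrist_force: [-0.2, -0.1, 0.4]
width: 0.0004
[0.47822402 0.10676434 0.3275464 ] [-3.14156752e+00 -1.53930083e-03 -1.49841788e-01]
[289 193  29   4  70] [303.48571429 194.05714286]
[0.51668218 0.11717139 0.24      ]
tool delta cm [ 3.63388381 -1.60293392  8.76028479]
```

View pics/w2.png

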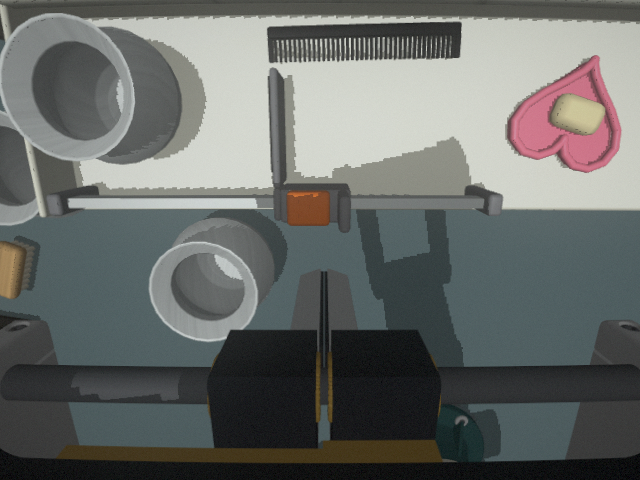

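Run:
```python
from h import *
o=get_obs();s=cams.snapshot("wrist")
h=cv2.cvtColor(np.ascontiguousarray(s["frame"]),cv2.COLOR_RGB2HSV);m=cv2.inRange(h,(3,150,60),(20,255,255))
k,l,st,c=cv2.connectedComponentsWithStats(m);i=1+np.argmax(st[1:,4]);print(st[i],c[i])
cv2.imwrite("pics/w2c.png",cv2.resize(s["frame"][170:245,260:370,::-1],(770,525),interpolation=cv2.INTER_CUBIC))
R=Ro.from_euler("xyz",o["ee_rot"]).as_matrix()
for px,z in (((308.5,207),.24),(c[i],.24),((339,210),.26),((288,208),.24),((329,208),.24)):
  B=plane(s,px,z,o);print(px,B,"tool cm",100*R.T@(B-o["tool_pos"]))
for n in("top","scene"):
  t=cams.snapshot(n);cv2.imwrite(f"pics/{n}2.png",t["frame"][:,:,::-1])
```

```text
[ 244  440  194   23 1781] [352.94160584 452.58506457]
(308.5, 207) [0.50676585 0.1151695  0.24      ] tool cm [ 2.66432789 -1.24946247  8.80062187]
[352.94160584 452.58506457] [0.27272917 0.111736   0.24      ] tool cm [-20.42538341   2.58610084   8.74338798]
(339, 210) [0.5054219  0.09345169 0.26      ] tool cm [2.86070524 0.91732054 6.80032549]
(288, 208) [0.50828803 0.13027571 0.24      ] tool cm [ 2.58917863 -2.76587152  8.80097583]
(329, 208) [0.50376524 0.10031167 0.24      ] tool cm [2.58958296 0.26447323 8.79990603]
```

View pics/w2c.png

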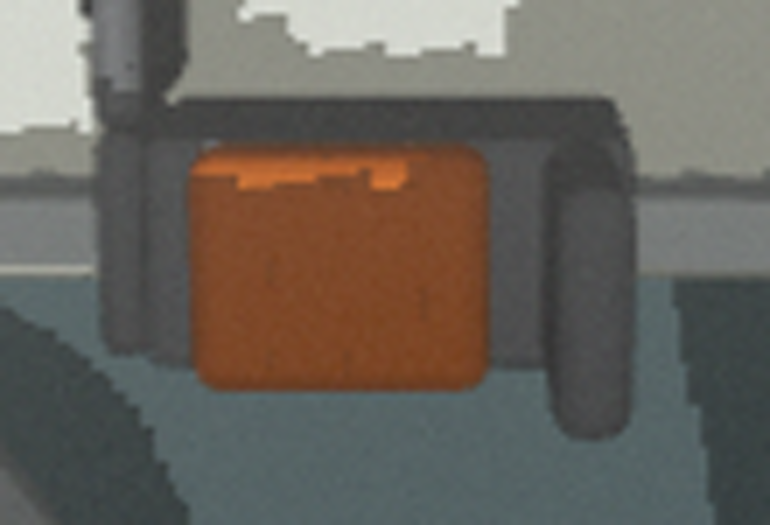

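```bash
python3 -m crank '[{"tx":1.3,"ty":-0.5,"tz":0,"twist":0,"grip":0},{"tx":1.3,"ty":-0.6,"tz":0,"twist":0,"grip":0},{"tx":0,"ty":0,"tz":3.5,"twist":0,"grip":0},{"tx":0,"ty":0,"tz":3.4,"twist":0,"grip":0},{"tx":0,"ty":0,"tz":0,"twist":0,"grip":0},{"tx":0,"ty":0,"tz":0,"twist":0,"grip":0}]'
python3 - <<'E'
from h import *
o=get_obs();s=cams.snapshot("wrist");cv2.imwrite("pics/w3.png",cv2.resize(s["frame"][190:350,220:430,::-1],(788,600)));print(o["tool_pos"],o["ee_rot"],o["wrist_force"])
for n in("top","scene"):
  t=cams.snapshot(n);R,tt=ext(t)
  u=proj(t,[o["tool_pos"]])[0].astype(int);print(n,u)
  cv2.imwrite(f"pics/{n}3.png",cv2.resize(t["frame"][u[1]-50:u[1]+50,u[0]-60:u[0]+60,::-1],(720,600),interpolation=cv2.INTER_CUBIC))
E
```

```text
time: 4.22
tool_pos: [0.5062, 0.115, 0.2587]
ee_rot: [-3.141, -0.001, -0.148]
wrist_force: [0.1, -0.1, -0.9]
width: 0.0006
[0.50619732 0.11500881 0.25865058] [-3.14136562e+00 -1.28837307e-03 -1.48094101e-01] [ 0.13559451 -0.07237153 -0.91754099]
top [258 236]
scene [355 233]
```

View pics/w3.png

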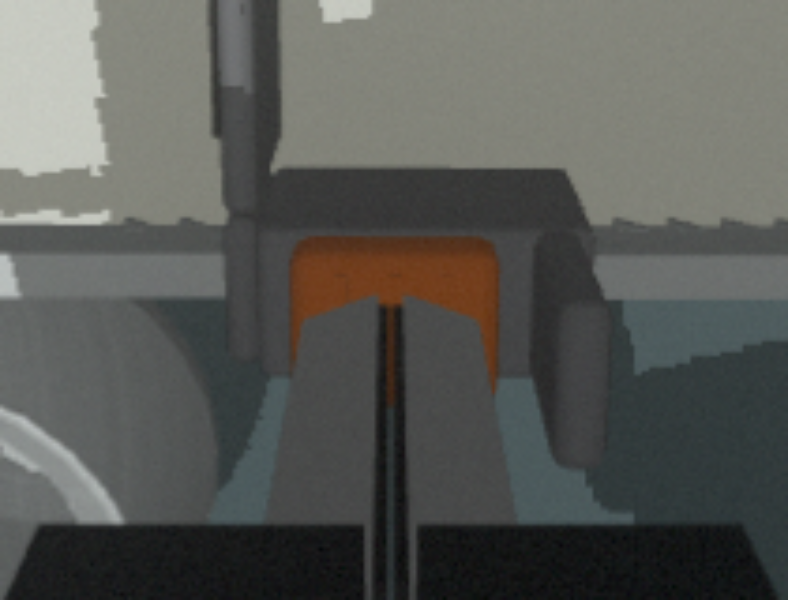

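View pics/scene3.png

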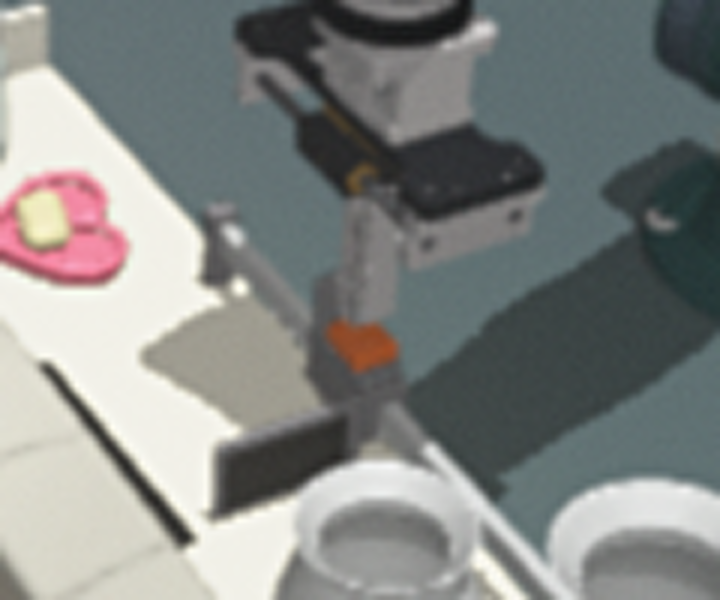

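The fingers sit over the button, clear of the rest. Pressing now.

```bash
python3 -m crank '[{"tx":0,"ty":0,"tz":0.5,"twist":0,"grip":0},{"tx":0,"ty":0,"tz":0.4,"twist":0,"grip":0},{"tx":0,"ty":0,"tz":0,"twist":0,"grip":0},{"tx":0,"ty":0,"tz":0,"twist":0,"grip":0}]'; python3 -m crank '[{"tx":0,"ty":0,"tz":0.3,"twist":0,"grip":0},{"tx":0,"ty":0,"tz":0.2,"twist":0,"grip":0},{"tx":0,"ty":0,"tz":0,"twist":0,"grip":0},{"tx":0,"ty":0,"tz":0,"twist":0,"grip":0}]'
```

```text
time: 4.88
tool_pos: [0.5057, 0.1149, 0.2491]
ee_rot: [-3.141, -0.001, -0.148]
wrist_force: [0.3, -0.1, 3.0]
width: 0.0006
time: 5.38
tool_pos: [0.5056, 0.1149, 0.2437]
ee_rot: [-3.141, -0.001, -0.148]
wrist_force: [1.3, 0.8, 4.3]
width: 0.0005
```

```bash
python3 -m crank '[{"tx":0,"ty":0,"tz":0.1,"twist":0,"grip":0},{"tx":0,"ty":0.3,"tz":0,"twist":0,"grip":0},{"tx":0,"ty":0.3,"tz":0,"twist":0,"grip":0},{"tx":0,"ty":0.3,"tz":0,"twist":0,"grip":0},{"tx":0,"ty":0.3,"tz":0,"twist":0,"grip":0},{"tx":0,"ty":0.3,"tz":0,"twist":0,"grip":0},{"tx":0,"ty":0.4,"tz":0,"twist":0,"grip":0},{"tx":0,"ty":0.4,"tz":0,"twist":0,"grip":0},{"tx":0,"ty":0.4,"tz":0,"twist":0,"grip":0},{"tx":0,"ty":0,"tz":0,"twist":0,"grip":0}]'
python3 - <<'E'
from h import *
o=get_obs();s=cams.snapshot("wrist");cv2.imwrite("pics/w4.png",cv2.resize(s["frame"][190:350,220:430,::-1],(788,600)));print(o["tool_pos"],o["wrist_force"])
E
```

```text
time: 6.62
tool_pos: [0.5016, 0.0881, 0.2432]
ee_rot: [-3.141, -0.001, -0.148]
wrist_force: [1.5, -0.1, 5.7]
width: 0.0005
[0.50159161 0.08806908 0.24323745] [ 1.48079447 -0.0572199   5.73203163]
```

View pics/w4.png

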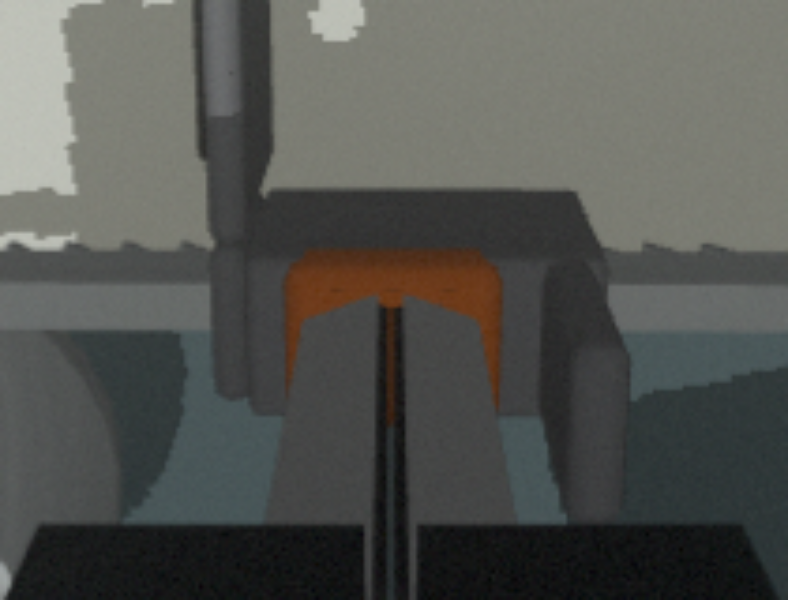

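The button is fully down and the stop moves with the fingers. Carrying on.

```bash
python3 -m crank '[{"tx":0,"ty":0.5,"tz":0,"twist":0,"grip":0},{"tx":0,"ty":0.6,"tz":0,"twist":0,"grip":0},{"tx":0,"ty":0.6,"tz":0,"twist":0,"grip":0},{"tx":0,"ty":0.6,"tz":0,"twist":0,"grip":0},{"tx":0,"ty":0.6,"tz":0,"twist":0,"grip":0},{"tx":0,"ty":0.6,"tz":0,"twist":0,"grip":0},{"tx":0,"ty":0.6,"tz":0,"twist":0,"grip":0},{"tx":0,"ty":0.6,"tz":0,"twist":0,"grip":0},{"tx":0,"ty":0.6,"tz":0,"twist":0,"grip":0},{"tx":0,"ty":0.5,"tz":0,"twist":0,"grip":0},{"tx":0,"ty":0.2,"tz":0,"twist":0,"grip":0},{"tx":0,"ty":0,"tz":0,"twist":0,"grip":0}]'
python3 - <<'E'
from h import *
o=get_obs();s=cams.snapshot("wrist");cv2.imwrite("pics/w5.png",cv2.resize(s["frame"][150:390,160:480,::-1],(800,600)));print(o["tool_pos"],o["wrist_force"])
E
```

```text
time: 8.18
tool_pos: [0.4926, 0.0289, 0.2432]
ee_rot: [-3.141, -0.001, -0.148]
wrist_force: [0.2, 0.9, 6.4]
width: 0.0006
[0.49260697 0.02887833 0.24319345] [0.224132   0.87839677 6.35424918]
```

View pics/w5.png

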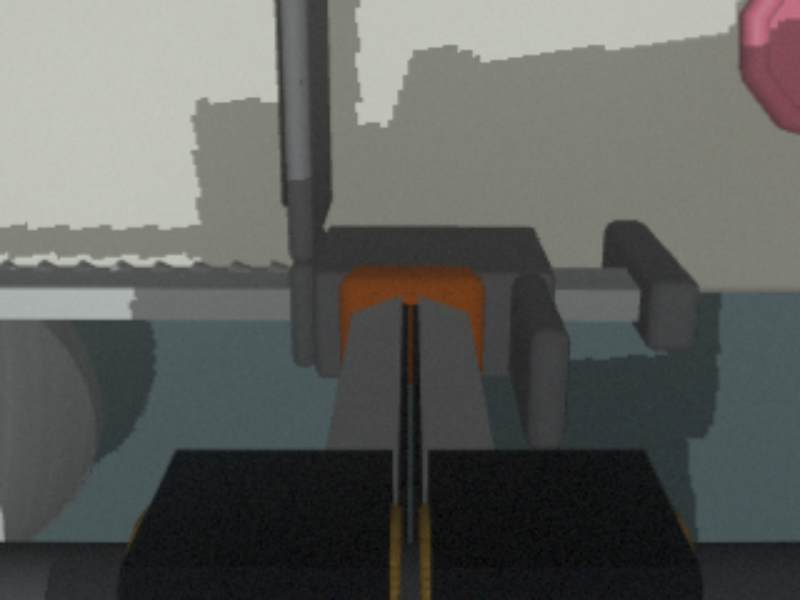

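The saddle's right end is at px 553 and the bracket at px 640, so roughly 22 mm remain.

```bash
python3 -m crank '[{"tx":0,"ty":0.4,"tz":0,"twist":0,"grip":0},{"tx":0,"ty":0.5,"tz":0,"twist":0,"grip":0},{"tx":0,"ty":0.4,"tz":0,"twist":0,"grip":0},{"tx":0,"ty":0.3,"tz":0,"twist":0,"grip":0},{"tx":0,"ty":0,"tz":0,"twist":0,"grip":0}]'
python3 -m crank '[{"tx":0,"ty":0.3,"tz":0,"twist":0,"grip":0},{"tx":0,"ty":0.3,"tz":0,"twist":0,"grip":0},{"tx":0,"ty":0.2,"tz":0,"twist":0,"grip":0},{"tx":0,"ty":0,"tz":0,"twist":0,"grip":0},{"tx":0,"ty":0,"tz":0,"twist":0,"grip":0}]'
python3 - <<'E'
from h import *
o=get_obs();s=cams.snapshot("wrist");cv2.imwrite("pics/w6.png",cv2.resize(s["frame"][150:390,160:480,::-1],(800,600)));print(o["tool_pos"],o["wrist_force"])
E
```

```text
time: 8.85
tool_pos: [0.4902, 0.013, 0.2432]
ee_rot: [-3.141, -0.001, -0.148]
wrist_force: [0.5, 1.0, 5.7]
width: 0.0005
time: 9.48
tool_pos: [0.4892, 0.0063, 0.2432]
ee_rot: [-3.139, -0.001, -0.147]
wrist_force: [1.0, 3.0, 6.6]
width: 0.0005
[0.48918068 0.00629087 0.24321596] [0.98820293 2.95674433 6.57911168]
```

View pics/w6.png

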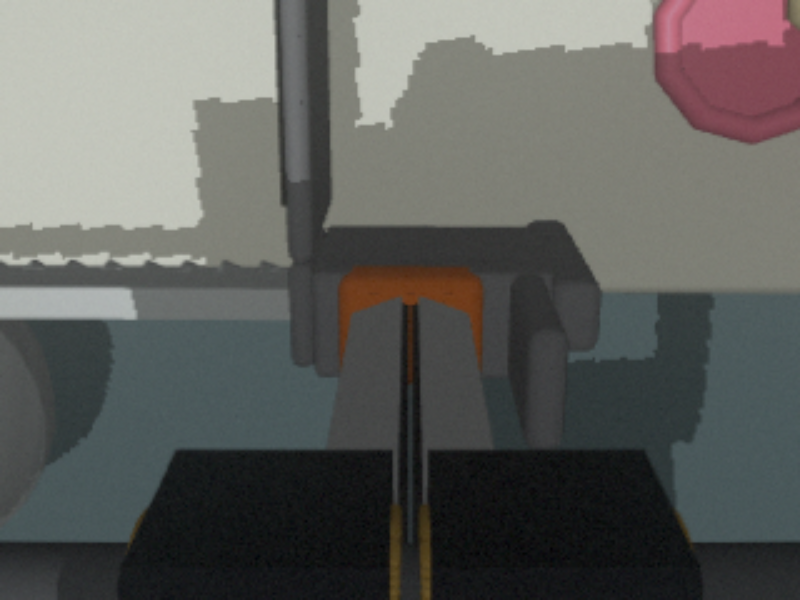

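The lateral force has risen to 3 N and the saddle appears to touch the bracket. I push a little further to confirm, until the fingers bear on the thumb rest.

```bash
python3 -m crank '[{"tx":0,"ty":0.2,"tz":0,"twist":0,"grip":0},{"tx":0,"ty":0.2,"tz":0,"twist":0,"grip":0},{"tx":0,"ty":0.2,"tz":0,"twist":0,"grip":0},{"tx":0,"ty":0,"tz":0,"twist":0,"grip":0}]'; python3 -m crank '[{"tx":0,"ty":0.2,"tz":0,"twist":0,"grip":0},{"tx":0,"ty":0.2,"tz":0,"twist":0,"grip":0},{"tx":0,"ty":0,"tz":0,"twist":0,"grip":0}]'
python3 - <<'E'
from h import *
o=get_obs();s=cams.snapshot("wrist");cv2.imwrite("pics/w7.png",cv2.resize(s["frame"][150:390,160:480,::-1],(800,600)));print(o["tool_pos"],o["wrist_force"])
E
```

```text
time: 10.02
tool_pos: [0.4883, 0.001, 0.2432]
ee_rot: [-3.138, -0.001, -0.147]
wrist_force: [0.2, 4.2, 6.5]
width: 0.0002
time: 10.4
tool_pos: [0.4877, -0.003, 0.2431]
ee_rot: [-3.138, -0.001, -0.146]
wrist_force: [1.2, 5.3, 5.6]
width: 0.0005
[ 0.48772248 -0.00297033  0.24312878] [1.1776996  5.29962134 5.58725492]
```

View pics/w7.png

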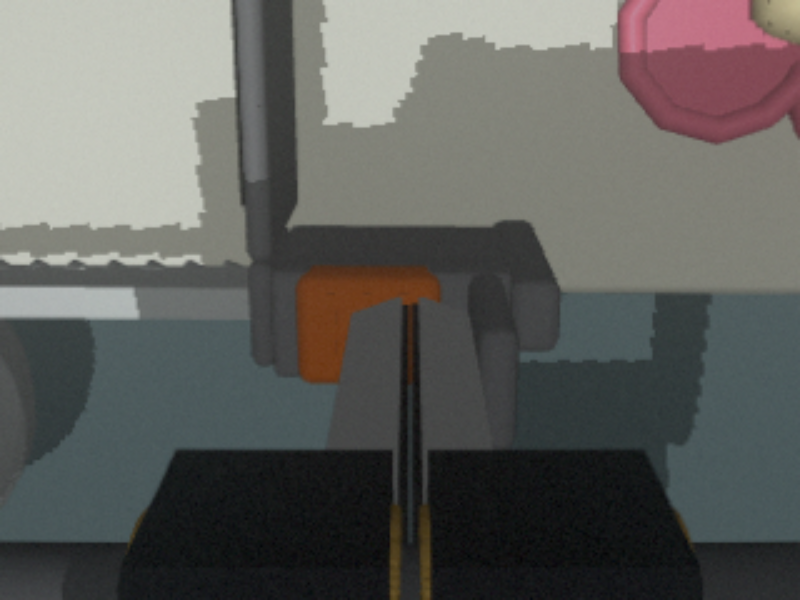

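The fingers slid about 10 mm over the button towards the rest and the stop did not move, so it is hard against the bracket. I lift straight up.

```bash
python3 -m crank '[{"tx":0,"ty":0,"tz":-0.4,"twist":0,"grip":0},{"tx":0,"ty":0,"tz":-0.4,"twist":0,"grip":0},{"tx":0,"ty":0,"tz":-0.6,"twist":0,"grip":0},{"tx":0,"ty":0,"tz":-1,"twist":0,"grip":0},{"tx":0,"ty":0,"tz":-2,"twist":0,"grip":0},{"tx":0,"ty":0,"tz":-4,"twist":0,"grip":0},{"tx":0,"ty":0,"tz":-2,"twist":0,"grip":0},{"tx":-5,"ty":0,"tz":0,"twist":0,"grip":0},{"tx":-5,"ty":0,"tz":0,"twist":0,"grip":0},{"tx":-5,"ty":0,"tz":0,"twist":0,"grip":0},{"tx":0,"ty":0,"tz":0,"twist":0,"grip":0},{"tx":0,"ty":0,"tz":0,"twist":0,"grip":0}]'
python3 - <<'E'
from h import *
o=get_obs();s=cams.snapshot("wrist");cv2.imwrite("pics/w8.png",s["frame"][:,:,::-1]);print(o["tool_pos"],o["wrist_force"])
for n in("top","scene"):
  t=cams.snapshot(n);cv2.imwrite(f"pics/{n}8.png",t["frame"][:,:,::-1])
  f=t["frame"][170:300,140:440] if n=="top" else t["frame"][180:320,270:430]
  cv2.imwrite(f"pics/{n}8c.png",cv2.resize(f[:,:,::-1],(780,338) if n=="top" else (640,560),interpolation=cv2.INTER_CUBIC))
E
```

```text
time: 11.95
tool_pos: [0.3394, 0.0168, 0.346]
ee_rot: [3.141, 0.0, -0.149]
wrist_force: [1.0, 0.2, -0.2]
width: 0.0004
[0.33937804 0.01684872 0.34599472] [ 1.02082573  0.17298567 -0.22098266]
```

View pics/w8.png

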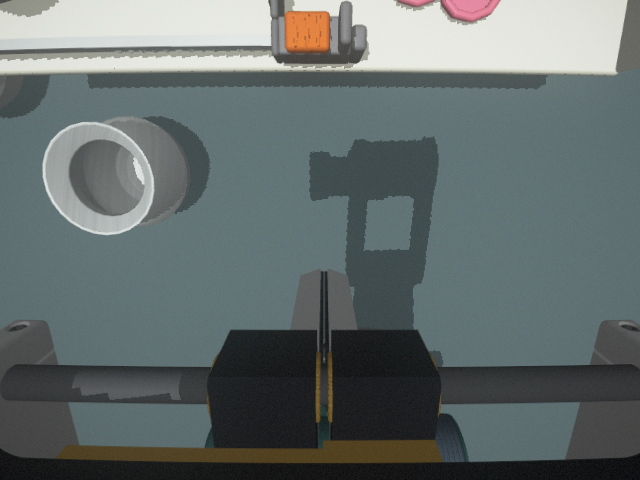

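View pics/scene8c.png

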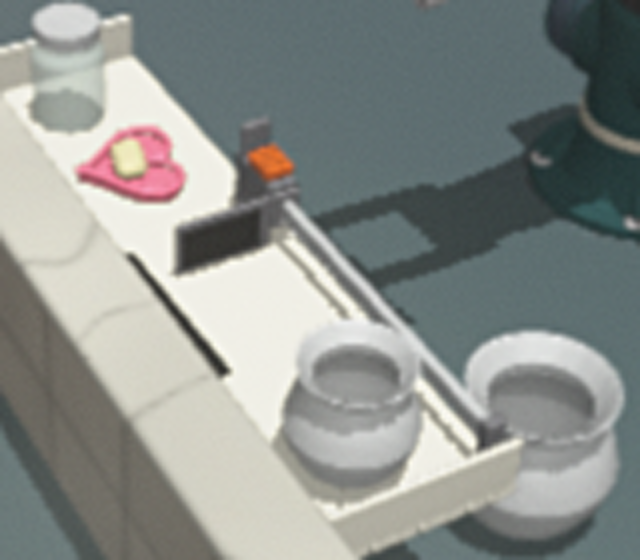

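View pics/top8c.png

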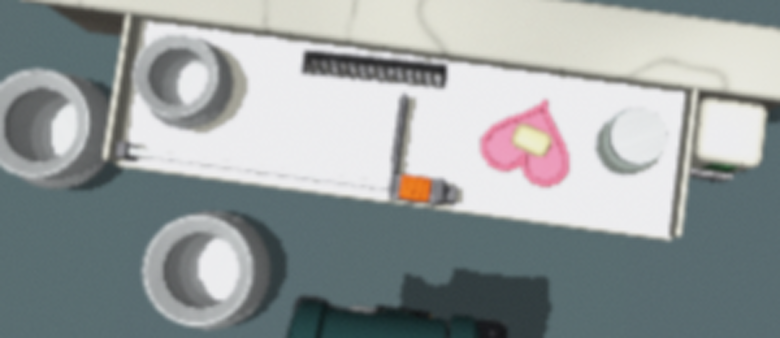

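The stop is at the right bracket with the button up at wrist px (307,31). The lota, comb, dish with soap and jar are at the same pixels as before. One enlarged check for a gap at the bracket.

Run:
```python
from h import *
a=cv2.imread("pics/w8.png");cv2.imwrite("pics/w8c.png",cv2.resize(a[0:75,260:380],(800,500),interpolation=cv2.INTER_CUBIC))
x=cv2.imread("pics/top0.png").astype(int);y=cv2.imread("pics/top8.png").astype(int)
d=np.abs(x-y).max(2)
for n,(r0,r1,c0,c1) in dict(lota=(182,222,190,235),comb=(188,205,255,312),dish=(205,245,322,362),jar=(208,240,368,400),disp=(205,240,405,437)).items(): print(n,d[r0:r1,c0:c1].max(),(d[r0:r1,c0:c1]>40).sum())
```

```text
lota 5 0
comb 174 21
dish 5 0
jar 5 0
disp 6 0
```

View pics/w8c.png

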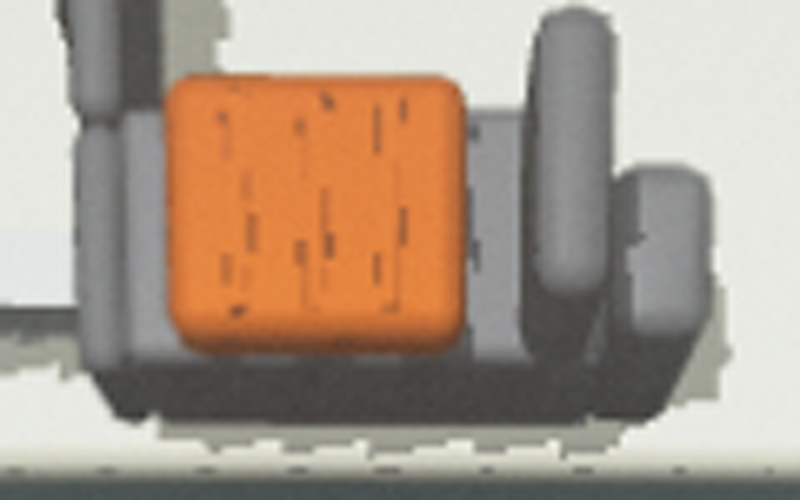

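The saddle meets the bracket with no gap visible, and the button is up. The changed pixels in the comb window should be the blade's old tip at about (256,203); the comb itself sits at the same pixels.

```bash
python3 -c "
from bench import ticket,get_obs
print(get_obs()['wrist_force']); print(ticket.close_job())"
```

```text
[-0.06327443 -0.73239402  0.32300382]
the job is handed in; nothing more can be done
None
```

The stop is fully back against the right-hand bracket with the release button up, and I handed the job in at about 12 s. I pressed the button fully down with the closed fingers at about 6 N and kept it down while pushing the stop right. At the bracket the side force rose to 5 N and the fingers slid about 10 mm over the button to the thumb rest. I then lifted straight up and backed clear.

**Stop and button:** the last pictures show the saddle touching the bracket with no visible gap. The wrist force was back to about zero.

**Other things:** the lota, dish with soap, jar and dispenser show no change in the top picture. The comb's window had 21 changed pixels. I put these down to the blade's tip leaving that corner, since the comb itself looks to be in the same place, but I did not check each pixel. I did not compare the shampoo or the nail brush pixel by pixel; the arm stayed well away from both.

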